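Shim the short foot of a rocking gauge stand

TASK

The green gauge stand rocks because the foot below its red cap is too short. Push the wooden wedge along the bench, thin end first, under that foot until the stand is level and no longer rocks, then take the hand away. Only push the wedge: do not pinch or lift it, do not touch the stand or shove it out of place, and leave the jar, the offcut and the tape measure alone.

Things in the scene. Friction and masses are not known exactly. Their poses are not given: they have to be found in the camera images.
- gauge: Dial-gauge stand, 4.5 kg, loose. Green plate 190 (x) x 250 (y) mm, underside 34 mm up, on four black ball feet (radius 14 mm) at x +-80, y +-110 mm; column to 256 mm high. Origin: middle of the four feet, at the good feet's undersides; z is vertical when level. The foot at x +80, y -110 is 9 mm short (red cap above, the others dark); the stand starts leaning 0.07 rad onto it.
- short_foot (a point): Lowest point of the short ball foot, at x +80, y -110, z +9 mm in the gauge's frame: on the bench at the start, 9 mm above it when the stand is level. It bears on the wedge with about 3 to 5 N while the stand leans.
- opposite_foot (a point): Lowest point of the foot diagonally opposite the short one (x -80, y +110, z 0 in the gauge's frame): about 8 mm in the air at the start; it sinks to the bench (z = 0) as the wedge raises the short foot, and then the rocking has stopped. Pushed farther, the wedge jams and shoves the whole stand along.
- wedge: Dark wooden wedge, 70 g, 130 (x) x 46 (y) mm, flat on the bench. Origin: centre of its underside. Thin end, 2 mm high, at +x; upright butt face, 20 mm high, at -x, painted orange; even slope between. The stand is level with the short foot 80 to 88 mm ahead of the butt face. It starts with the thin end roughly towards the short foot, 45 to 105 mm short of it, and stays where it is left.
- wedge_nose (a point): Middle of the thin end's lower edge, x +65 mm in the wedge's frame.
- wedge_butt (a point): Middle of the upright butt face, x -65, z +10 mm in the wedge's frame: the place to push. Under the foot, pushing takes 4 to 10 N; from about 20 N on, the wedge is jammed and the stand slides.
- jar: Amber jar with a black cap, 56 mm diameter, 75 mm high, a bystander. Origin: centre of its underside.
- offcut: Wooden offcut 45 x 90 x 30 mm, a bystander. Origin: centre of its underside.
- tape: Yellow tape measure 60 x 30 x 58 mm, a bystander. Origin: centre of its underside.
Not all that is in view belongs to the job. What is shaped like the wedge but purple is not meant.

How it is judged:
At the end, for the whole second after the job is handed in: The stand is level within 0.012 rad (0.7 degrees) with the foot opposite the short one down on the bench (under 1 mm of air), the short foot resting on the wedge's slope with at least 1 N, and everything is still (angle between gauge's own z axis and vertical below 0.012 rad and height (world z) of opposite_foot below 0.001 m and contact force between wedge and gauge above 1 N and y of short_foot in the frame of wedge between -0.023 and 0.023 m and x of short_foot in the frame of wedge below 0.045 m and linear speed of each of gauge, wedge below 0.01 m/s); the robot touches nothing.
It fails at once if the wedge is lifted (more than 12 mm) or tipped up (height (world z) of wedge above 0.012 m or angle between wedge's own z axis and vertical above 0.2 rad).
It fails at once if the stand is touched by the robot (more than 2 N) (contact force between the arm and gauge above 2 N).
It fails at once if the stand is touched by the fingers (more than 2 N) (contact force between the fingers and gauge above 2 N).
It fails at once if the stand is shoved out of place by more than 12 mm or tilted further (distance of gauge from where it was at the start of the episode above 0.012 m or angle between gauge's own z axis and vertical above 0.1 rad).
It fails at once if a bystander is moved more than 10 mm (distance of any of jar, offcut, tape from where it was at the start of the episode above 0.01 m).
It also fails if it takes over 42 s, if anything falls off the work surface, if the arm or the gripper's body presses on something with over 40 N, if the wrist force passes 120 N, or if a joint passes its speed limit or range.

ROBOT

A 7-joint arm with a two-finger parallel gripper is mounted at the origin on the work surface. World frame = base frame: x ahead of the robot, y to its left, z up, the work surface at z = 0. Lengths are in m, angles in rad, forces in N, time in s.
With the tool pointing down it reaches from about 0.4 to 0.875 m from the base axis. Payload 19.3 kg.
Tool frame: the origin (TCP) lies midway between the tips of the shut fingers; the grasp point (between the pads) lies 19 mm behind it; x points along the fingers, y is the direction in which the jaws open and shut, and the axes are right-handed (so a half turn about x gives the same grasp; the last joint's range is limited). The gripper opens to 85 mm and grips with 20 to 120 N. Pads are 22 mm wide; open, the fingers measure 114 mm over their backs; the gripper's body (76 mm by 85 mm) begins 54 mm behind the grasp point. The pads swing forward as they close: fully open they stand 13 mm farther back than shut.
Start: joints at [1.225, 0.521, -0.036, 1.599, 0.021, 1.021, -0.113], TCP at [0.17, -0.601, 0.231] pointing down, gripper open.
Joint ranges: [-2.91, 2.91], [-0.3, 2.13], [-1.5, 1.42], [0.17, 2.43], [-1.26, 4.41], [0.16, 1.93], [-2.52, 2.52]. Speed limits (rad/s): [1.89, 1.89, 2.39, 2.39, 3.01, 3.01, 3.01].

INTERFACE

Orientations are given as [roll, pitch, yaw] about the fixed x, y, z axes, in that order (R = Rz(yaw) Ry(pitch) Rx(roll)).
In Python, from workcell import telemetry, vision, workorder gives the robot as it stands. The module is installed in compiled form; this text tells all that it offers.
- The arm moves only by the tool play_rows, never from a script. Its argument "deltas" is a list of rows, each a list of 7 numbers: the shift along the world's x, y, z in mm, then the turn, a rotation vector about the world's x, y, z in degrees, then the finger opening in mm, from 0 to 85.4. In form: [[x, y, z, wx, wy, wz, jaw], ...]. A call has 1 to 8 rows; each row shifts and turns the commanded pose from where the row before left it; what a row does not reach is not made up. A row lasts 1/8 s, in which the tool goes at most 62.5 mm and 10.7 degrees, less where a joint would pass 70% of its speed; a pose out of reach is approached as far as the arm can. A call with a gripper value outside its range is refused whole. The fingers move at their own pace and stop on an object; "grip_force" is the grip in N (left out, the last holds). Time passes only in rows, so rows that do not move let the fingers close. It gives the time, the measured TCP pose, the force and the opening at its end, in the units of the state.
- telemetry.observe(): the state, without advancing time (a new reading comes with each control period).
- vision.grab_frame(name): name is "scene" or "top" or "wrist"; returns the picture (420x560x3 uint8, red, green, blue); there is no depth.
- vision.camera_info(name): a dict with "mtx" (3x3 intrinsics, pixels), "k1" (the pictures are not rectified: a ray, as slopes to the right and down, at radius r is drawn at 1 + k1 r^2 times it, then the intrinsics apply), "rvec" (rotation vector, rad) and "tvec" (3), from world to camera coordinates, as OpenCV has them. Camera axes: x right, y down, z forward; pixel columns grow to the right and rows downward; lengths in m; the calibration is good to about 2 mm. A picture is of the moment at which its call begins: read the wrist's pose just before it. camera_info takes no time and is no camera call; for the wrist camera it gives the pose at the moment of the call.
- workorder.job_done(): hands the job in, once; it reports no verdict.
The state is a dict: "clock": time; "qpos": joint angles; "qd": joint speeds; "joint_efforts": joint torques, N m; "position": TCP position; "tool_rot": TCP orientation; "force": force on the tool from outside, world axes, zero at the start; "moment": the same for the moment, N m; "grip_width": finger opening in m.
Only numpy, scipy, OpenCV 4.12 (cv2) and the standard library are available. Lean on these libraries where they do the work, as an engineer would, in place of code of your own. Each camera call takes 0.05 s, during which the arm holds its last target. There are 200 camera calls.

## Working session

There is one attempt and no reset: what is moved stays moved. The work goes in short steps, Python scripts to look and compute and a tool call to move; the robot and the scene stay as the last step left them, time stands still between calls to the robot, and variables do not carry over. Pictures are saved under pics/ and viewed, about 8 in all and at most 12, crops included, and the job is handed in when it is done.

Besides the shell and the picture viewer there is one more tool, called after ">>>" as name(argument=value, ...) on one line, values as JSON. play_rows: Moves the arm, as the interface text tells. Its arguments: {"type":"object","properties":{"deltas":{"type":"array","items":{"type":"array","items":{"type":"number"}}},"grip_force":{"type":"number"}},"required":["deltas"]}

```bash
mkdir -p pics; python3 - <<'E'
from workcell import telemetry, vision
import cv2
s=telemetry.observe();print(s)
for n in("top","scene"):
    im=vision.grab_frame(n);cv2.imwrite(f"pics/{n}1.png",im[:,:,::-1]);print(n,vision.camera_info(n))
E
```

```text
{'clock': 0.0, 'qpos': array([ 1.22479059,  0.52199757, -0.03630699,  1.59998813,  0.02121409,
        1.02107228, -0.11277052]), 'qd': array([-0.00014143,  0.00125797,  0.0002644 ,  0.00032384,  0.00069787,
        0.0007176 , -0.00084756]), 'joint_efforts': array([-1.62222937e-04, -9.27125287e+01,  1.97964147e+00, -3.69936812e+01,
        1.78117049e-02,  8.09679885e-03, -3.70414909e-05]), 'position': array([ 0.17006552, -0.60108622,  0.23074332]), 'tool_rot': array([-1.48015779,  1.56971625,  1.93724942]), 'force': array([0.14472234, 0.10504564, 0.00527182]), 'moment': array([-0.00680631, -0.03132187, -0.00575415]), 'grip_width': 0.08555650054784515}
top {'mtx': array([[507.37344567,   0.        , 273.05930217],
       [  0.        , 507.37344567, 213.03511396],
       [  0.        ,   0.        ,   1.        ]]), 'k1': 0.016138440669564717, 'rvec': array([ 2.10942752, -2.1554106 ,  0.13545914]), 'tvec': array([0.07164626, 0.55642672, 0.95048203])}
scene {'mtx': array([[406.36956089,   0.        , 280.87004563],
       [  0.        , 406.36956089, 210.77484716],
       [  0.        ,   0.        ,   1.        ]]), 'k1': 0.03908251881961117, 'rvec': array([ 0.71480485,  2.79466712, -0.79211579]), 'tvec': array([ 0.45511625, -0.23490907,  1.16795601])}
```

View pics/top1.png

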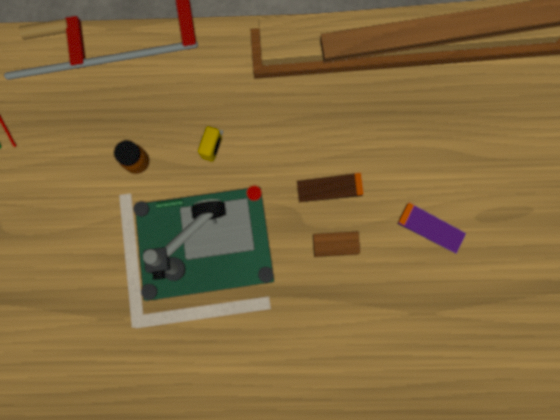

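View pics/scene1.png

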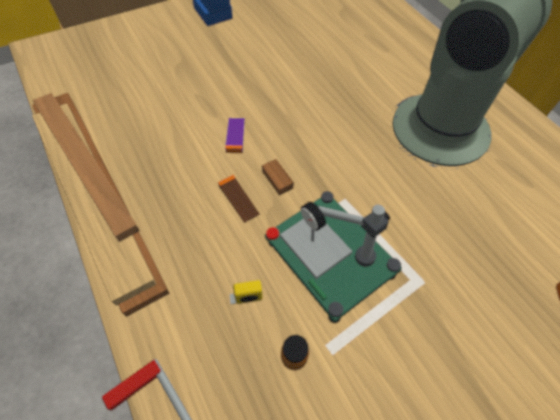

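The top view shows the dark wedge at about (330,187) with its orange butt at (359,184) and thin end facing the red cap at (254,193). The other candidates are the purple decoy at (432,228), which also has an orange end, and the plain offcut at (336,244). Only the dark one fits the description. I'll measure it and confirm it in a crop.

```bash
cat > h.py <<'E'
import numpy as np, cv2
from workcell import telemetry, vision
def ray(n,uv,ci=None):
    ci=ci or vision.camera_info(n)
    K=ci["mtx"];R=cv2.Rodrigues(ci["rvec"])[0]
    p=cv2.undistortPoints(np.array(uv,float).reshape(-1,1,2),K,np.array([ci["k1"],0,0,0.]))[:,0]
    d=np.c_[p,np.ones(len(p))]@R
    return -R.T@ci["tvec"],d
def plane(n,uv,z,ci=None):
    c,d=ray(n,uv,ci); return c+d*((np.reshape(z,(-1,1))-c[2])/d[:,2:])
def tri(uvt,uvs):
    A=[];b=[]
    for n,uv in(("top",uvt),("scene",uvs)):
        c,d=ray(n,[uv]);d=d[0]/np.linalg.norm(d[0]);P=np.eye(3)-np.outer(d,d);A.append(P);b.append(P@c)
    return np.linalg.lstsq(np.vstack(A),np.hstack(b),rcond=None)[0]
def blobs(im,lo,hi,roi=None,amin=30):
    m=cv2.inRange(cv2.cvtColor(im,cv2.COLOR_RGB2HSV),np.array(lo),np.array(hi))
    if roi: q=np.zeros_like(m);x0,y0,x1,y1=roi;q[y0:y1,x0:x1]=m[y0:y1,x0:x1];m=q
    return sorted([c for c in cv2.findContours(m,0,2)[0] if cv2.contourArea(c)>amin],key=cv2.contourArea)[::-1]
def cen(c): m=cv2.moments(c);return np.array([m["m10"],m["m01"]])/m["m00"]
E
python3 - <<'E'
from h import *
t=cv2.imread("pics/top1.png")[:,:,::-1];s=cv2.imread("pics/scene1.png")[:,:,::-1]
np.set_printoptions(precision=4,suppress=True)
rt=cen(blobs(t,(0,180,100),(5,255,255),(235,175,275,210))[0]); rs=cen(blobs(s,(0,180,100),(5,255,255),(255,220,290,245))[0])
print("red",rt,rs,tri(rt,rs))
ot=cen(blobs(t,(6,200,120),(14,255,255),(345,165,375,205),10)[0])
print("orange",ot,plane("top",[ot],.015))
w=blobs(t,(0,0,0),(20,255,105),(285,160,375,212))
print([cv2.contourArea(c) for c in w]);r=cv2.minAreaRect(w[0]);b=cv2.boxPoints(r);print(r,b,plane("top",b,.01))
for n,p in(("jar",(131,157)),("tape",(210,143)),("offcut",(336,244)),("offcutcorner",(315,237)),("oc2",(358,233)),("wedge axis check",(300,190))):print(n,plane("top",[p],.03))
# dark caps
for p in ((142,209),(149,292),(266,274)): print("cap",plane("top",[p],.05))
a=cv2.resize(t[150:270,230:480],None,fx=3,fy=3,interpolation=2);cv2.imwrite("pics/crop1.png",a[:,:,::-1])
E
```

```text
red [253.6579 192.8901] [272.0039 233.0217] [0.5969 0.0964 0.0532]
orange [358.1818 184.1104] [[ 0.6171 -0.1129  0.015 ]]
[1252.5]
((326.9385070800781, 188.0076904296875), (23.31852912902832, 59.908775329589844), 82.87498474121094) [[295.7693 180.1538]
 [355.2154 172.7231]
 [358.1078 195.8615]
 [298.6616 203.2923]] [[ 0.6295  0.0127  0.01  ]
 [ 0.6419 -0.1087  0.01  ]
 [ 0.5939 -0.1124  0.01  ]
 [ 0.5815  0.0081  0.01  ]]
jar [[0.6814 0.3457 0.03  ]]
tape [[0.7065 0.1851 0.03  ]]
offcut [[ 0.4956 -0.0621  0.03  ]]
offcutcorner [[ 0.5102 -0.0215  0.03  ]]
oc2 [[ 0.5163 -0.106   0.03  ]]
wedge axis check [[0.6049 0.0053 0.03  ]]
cap [[0.5707 0.3157 0.05  ]]
cap [[0.41   0.2991 0.05  ]]
cap [[0.4394 0.0753 0.05  ]]
```

View pics/crop1.png

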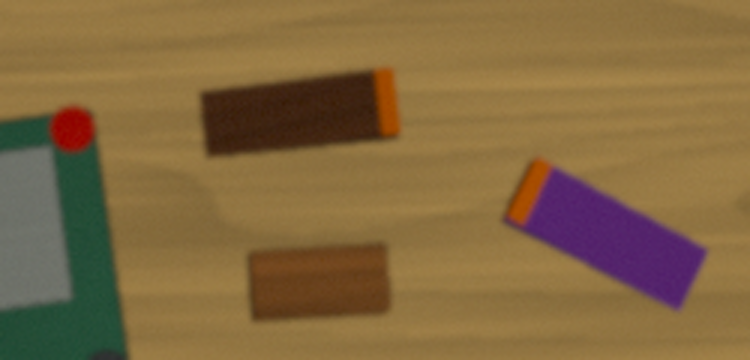

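The crop confirms it: the dark wedge has its orange butt on the right and its thin end towards the red cap. The purple wedge and the offcut are clear of its path. Next I'll compute its axis from the corners I can see.

```bash
python3 - <<'E'
from h import *
np.set_printoptions(precision=4,suppress=True)
t=cv2.imread("pics/top1.png")[:,:,::-1]
m=cv2.inRange(cv2.cvtColor(t,cv2.COLOR_RGB2HSV),np.array((0,0,0)),np.array((25,255,105)))|cv2.inRange(cv2.cvtColor(t,cv2.COLOR_RGB2HSV),np.array((5,215,110)),np.array((14,255,255)))
q=np.zeros_like(m);q[160:212,285:375]=m[160:212,285:375]
q=cv2.morphologyEx(q,cv2.MORPH_CLOSE,np.ones((5,5)));c=max(cv2.findContours(q,0,2)[0],key=cv2.contourArea)
ap=cv2.approxPolyDP(cv2.convexHull(c),4,True)[:,0].astype(float);print(ap)
L=ap[ap[:,0]<330];Rr=ap[ap[:,0]>330]
n=plane("top",L,.002);b=plane("top",Rr,.02);print(n,b)
N=n.mean(0);B=b.mean(0);d=(N-B)[:2];h=d/np.linalg.norm(d);print("nose",N,"butt",B,"len",np.linalg.norm(d),"head",h,np.degrees(np.arctan2(-h[0],h[1])))
F=np.array([.5945,.099]);r=F-B[:2];print("foot ahead of butt",r@h,"lateral(left+)",h[0]*r[1]-h[1]*r[0])
ci=vision.camera_info("wrist");Rm=cv2.Rodrigues(telemetry.observe()["tool_rot"])
from scipy.spatial.transform import Rotation as R
print(R.from_euler("xyz",telemetry.observe()["tool_rot"]).as_matrix())
E
```

```text
[[359. 173.]
 [362. 190.]
 [357. 196.]
 [299. 201.]
 [299. 180.]]
[[0.5876 0.007  0.002 ]
 [0.6314 0.0058 0.002 ]] [[ 0.6389 -0.1148  0.02  ]
 [ 0.6038 -0.1193  0.02  ]
 [ 0.5918 -0.1087  0.02  ]]
nose [0.6095 0.0064 0.002 ] butt [ 0.6115 -0.1143  0.02  ] len 0.12072717967596573 head [-0.0164  0.9999] 0.9409545583031647
foot ahead of butt 0.21352746252047355 lateral(left+) 0.013510122347182131
[[-0.0003  0.2723 -0.9622]
 [ 0.001  -0.9622 -0.2723]
 [-1.     -0.001   0.    ]]
```

```bash
python3 - <<'E'
from h import *
np.set_printoptions(precision=4,suppress=True)
n=plane("top",[(297.3,181),(299,201.7)],.002);b=plane("top",[(361,173),(362.7,194.7)],.02);print(n,b)
N=n.mean(0);B=b.mean(0);d=(N-B)[:2];h=d/np.linalg.norm(d);print("nose",N,"butt",B,"len",np.linalg.norm(d),"head",h,np.degrees(np.arctan2(-h[0],h[1])))
F=np.array([.5945,.099]);r=F-B[:2];print("foot ahead of butt",r@h,"lateral(left+)",h[0]*r[1]-h[1]*r[0])
E
```

```text
[[0.6294 0.0094 0.002 ]
 [0.5862 0.0071 0.002 ]] [[ 0.6388 -0.1188  0.02  ]
 [ 0.5942 -0.1202  0.02  ]]
nose [0.6078 0.0082 0.002 ] butt [ 0.6165 -0.1195  0.02  ] len 0.12805274241729195 head [-0.0678  0.9977] 3.889741236012299
foot ahead of butt 0.2195187387622557 lateral(left+) 0.007113349901927038
```

>>> play_rows(deltas=[[43, 43, -8, 0, 0, 7.8, 10], [43, 43, -8, 0, 0, 7.8, 10], [43, 43, -8, 0, 0, 7.8, 10], [43, 43, -8, 0, 0, 7.8, 10], [43, 43, -8, 0, 0, 7.8, 10], [43, 43, -8, 0, 0, 7.8, 10], [43, 43, -8, 0, 0, 7.8, 10], [43, 43, -8, 0, 0, 7.8, 10]])

```text
clock: 1.1
position: [0.5152, -0.2559, 0.1669]
tool_rot: [-1.202, 1.571, -2.975]
force: [0.3, -1.1, 1.2]
grip_width: 0.0097
```

>>> play_rows(deltas=[[43, 43, -8, 0, 0, 7.8, 10], [43, 43, -8, 0, 0, 7.8, 10], [19, 16, -5, 0, 0, 0, 10], [0, 0, 0, 0, 0, 0, 10], [0, 0, 0, 0, 0, 0, 10]])

```text
clock: 1.72
position: [0.6185, -0.1562, 0.1461]
tool_rot: [-1.182, 1.57, -2.688]
force: [0.5, -0.3, -0.8]
grip_width: 0.0103
```

```bash
python3 - <<'E'
from h import *
from scipy.spatial.transform import Rotation as R
np.set_printoptions(precision=4,suppress=True)
s=telemetry.observe();print(s["clock"],s["position"],s["force"],s["grip_width"],s["qpos"]);print(R.from_euler("xyz",s["tool_rot"]).as_matrix())
ci=vision.camera_info("wrist");im=vision.grab_frame("wrist");cv2.imwrite("pics/w1.png",im[:,:,::-1]);print(ci)
E
```

```text
1.725 [ 0.6185 -0.1562  0.1461] [ 0.4929 -0.3161 -0.8342] 0.010318011744492723 [ 0.4329  0.666  -0.4261  1.6221  0.3259  0.9255 -0.0452]
[[-0.0008  0.9979  0.0654]
 [-0.0004  0.0654 -0.9979]
 [-1.     -0.0009  0.0004]]
{'mtx': array([[299.9844,   0.    , 281.1318],
       [  0.    , 299.9844, 213.2719],
       [  0.    ,   0.    ,   1.    ]]), 'k1': -0.053705864736153686, 'rvec': array([-2.8333, -0.0914, -0.0129]), 'tvec': array([-0.6075, -0.2009,  0.2397])}
```

View pics/w1.png

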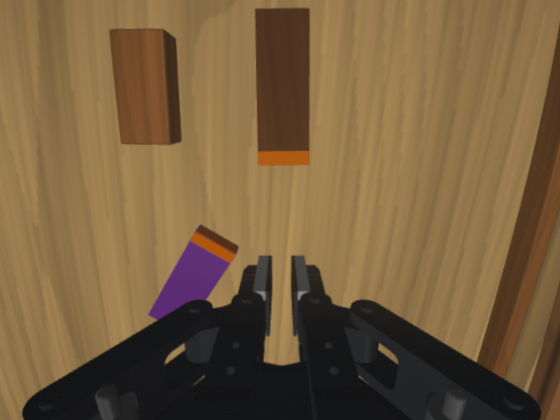

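The wrist view shows the wedge straight ahead: nose edge at row 9, orange butt at rows 151–165, columns 258–310. The purple decoy's corner is at (238,248), left of the fingers.

```bash
python3 - <<'E'
from h import *
np.set_printoptions(precision=4,suppress=True)
px=[(257,9),(309.5,9),(258,151),(309.5,151),(258.5,165),(309.5,164.5)]
print(ray("wrist",px)[0])
print(plane("wrist",px,np.array([.002,.002,.02,.02,.02,.02])));print(plane("wrist",px[4:],0.))
print("purple",plane("wrist",[(238,248),(232,262)],.01))
E
```

```text
[ 0.6141 -0.08    0.2889]
[[ 0.5879  0.0083  0.002 ]
 [ 0.6321  0.0111  0.002 ]
 [ 0.5953 -0.1088  0.02  ]
 [ 0.6408 -0.1059  0.02  ]
 [ 0.5963 -0.1211  0.02  ]
 [ 0.6418 -0.1178  0.02  ]]
[[ 0.595  -0.1242  0.    ]
 [ 0.6439 -0.1206  0.    ]]
purple [[ 0.5783 -0.208   0.01  ]
 [ 0.5724 -0.2242  0.01  ]]
```

>>> play_rows(deltas=[[3, 0, -45, 0, 0, 0, 10], [0, 0, -45, 0, 0, 0, 10], [0, 0, -35, 0, 0, 0, 10], [0, 0, -13, 0, 0, 0, 10], [0, 0, 0, 0, 0, 0, 10], [-0.7, 10, 0, 0, 0, 0, 10], [-0.7, 10, 0, 0, 0, 0, 10]])

```text
clock: 2.65
position: [0.6214, -0.1346, 0.0096]
tool_rot: [1.455, 1.569, -0.049]
force: [0.7, -0.3, 0.2]
grip_width: 0.0101
```

>>> play_rows(deltas=[[-0.2, 3, 0, 0, 0, 0, 10], [-0.4, 3, 0, 0, 0, 0, 10], [-0.4, 3, 0, 0, 0, 0, 10], [-0.4, 3, 0, 0, 0, 0, 10], [0, 0, 0, 0, 0, 0, 10]])

```text
clock: 3.28
position: [0.6193, -0.1231, 0.0083]
tool_rot: [-2.297, 1.571, 2.482]
force: [-0.5, 0.0, -1.0]
grip_width: 0.01
```

```bash
python3 - <<'E'
from h import *
print(telemetry.observe()["position"])
im=vision.grab_frame("wrist");cv2.imwrite("pics/w2.png",im[:,:,::-1])
E
```

```text
[ 0.6193116  -0.12313742  0.00826972]
```

View pics/w2.png

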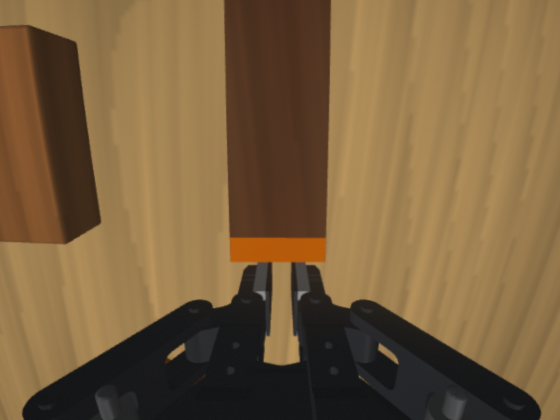

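The wedge sits square against the fingers, with its butt edge at row 262 and columns 230–326. Now I'll push.

>>> play_rows(deltas=[[-0.7, 5, 0, 0, 0, 0, 10], [-1.1, 8, 0, 0, 0, 0, 10], [-1.1, 8, 0, 0, 0, 0, 10], [-1.1, 8, 0, 0, 0, 0, 10], [-1.1, 8, 0, 0, 0, 0, 10], [-1.1, 8, 0, 0, 0, 0, 10], [-0.7, 5, 0, 0, 0, 0, 10], [0, 0, 0, 0, 0, 0, 10]])

```text
clock: 4.32
position: [0.6125, -0.0729, 0.0083]
tool_rot: [-3.018, 1.571, 1.761]
force: [-0.5, -0.2, -0.3]
grip_width: 0.01
```

```bash
python3 - <<'E'
from h import *
np.set_printoptions(precision=4,suppress=True)
print(telemetry.observe()["position"])
ci=vision.camera_info("wrist");im=vision.grab_frame("wrist")
o=blobs(im,(6,200,120),(14,255,255),(180,180,400,300))[0]
b=cv2.boxPoints(cv2.minAreaRect(o));print(b);print(plane("wrist",b,.02,ci))
t=vision.grab_frame("top");a=np.hstack([cv2.resize(t[150:250,170:370],None,fx=2.4,fy=2.4),cv2.resize(im,(320,240))]);cv2.imwrite("pics/c2.png",a[:,:,::-1])
E
```

```text
[ 0.6125 -0.0729  0.0083]
[[230. 236.]
 [325. 236.]
 [325. 260.]
 [230. 260.]]
[[ 0.5874 -0.0506  0.02  ]
 [ 0.6319 -0.0477  0.02  ]
 [ 0.6333 -0.0601  0.02  ]
 [ 0.5875 -0.0631  0.02  ]]
```

View pics/c2.png

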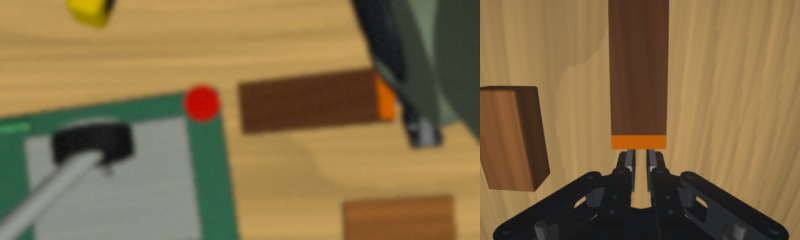

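The wedge is tracking square and its nose is now about 31 mm short of the foot, with the foot about 5 mm off-axis. I'll push on gently to contact.

>>> play_rows(deltas=[[-0.5, 4, 0, 0, 0, 0, 10], [-0.8, 6, 0, 0, 0, 0, 10], [-0.8, 6, 0, 0, 0, 0, 10], [-0.8, 6, 0, 0, 0, 0, 10], [-0.5, 4, 0, 0, 0, 0, 10], [-0.4, 3, 0, 0, 0, 0, 10], [-0.4, 3, 0, 0, 0, 0, 10], [-0.4, 3, 0, 0, 0, 0, 10]])

```text
clock: 5.42
position: [0.6079, -0.0394, 0.0084]
tool_rot: [-0.073, 1.569, -1.578]
force: [0.0, -5.1, 0.0]
grip_width: 0.0098
```

>>> play_rows(deltas=[[-0.4, 3, 0, 0, 0, 0, 10], [-0.4, 3, 0, 0, 0, 0, 10], [-0.4, 3, 0, 0, 0, 0, 10], [-0.4, 3, 0, 0, 0, 0, 10]])

```text
clock: 5.92
position: [0.6062, -0.0273, 0.0083]
tool_rot: [-0.176, 1.57, -1.681]
force: [0.9, -4.4, 0.8]
grip_width: 0.0099
```

```bash
cat > m.py <<'E'
from h import *
import sys
np.set_printoptions(precision=4,suppress=True)
s=telemetry.observe();print(s["clock"],s["position"],s["force"])
ci=vision.camera_info("wrist");im=vision.grab_frame("wrist")
o=blobs(im,(6,200,120),(14,255,255),(180,180,400,300))[0]
b=cv2.boxPoints(cv2.minAreaRect(o));p=plane("wrist",b[np.argsort(b[:,1])[2:]],.02,ci);print("butt",p.mean(0),p[0]-p[1])
t=vision.grab_frame("top");sc=vision.grab_frame("scene")
rt=cen(blobs(t,(0,180,100),(5,255,255),(235,175,275,210))[0]); rs=cen(blobs(sc,(0,180,100),(5,255,255),(255,215,290,245))[0])
print("red",rt,rs,tri(rt,rs))
a=np.hstack([cv2.resize(t[165:225,200:300],(400,240),interpolation=2),cv2.resize(im,(320,240))]);cv2.imwrite(f"pics/{sys.argv[1]}.png",a[:,:,::-1])
E
python3 m.py c3
```

```text
5.925 [ 0.6062 -0.0273  0.0083] [ 0.9252 -4.4016  0.8151]
butt [ 0.6045 -0.017   0.02  ] [0.0454 0.0029 0.    ]
red [253.5243 193.2523] [272.3997 231.7679] [0.5956 0.0962 0.0575]
```

View pics/c3.png

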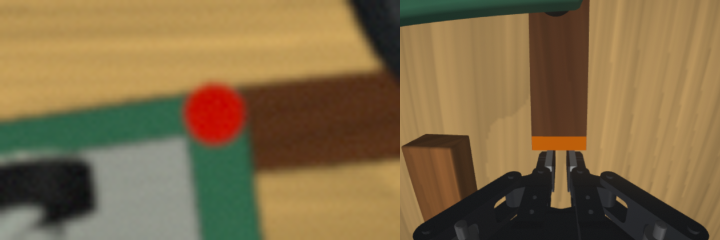

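The foot is riding up the wedge, near its centreline: the cap is up about 4 mm and pushing takes about 5 N. I'll continue in small steps and watch the force.

>>> play_rows(deltas=[[-0.2, 2.5, 0, 0, 0, 0, 10], [-0.2, 2.5, 0, 0, 0, 0, 10], [-0.2, 2.5, 0, 0, 0, 0, 10], [-0.2, 2.5, 0, 0, 0, 0, 10], [-0.2, 2.5, 0, 0, 0, 0, 10], [-0.2, 2.5, 0, 0, 0, 0, 10], [-0.2, 2.5, 0, 0, 0, 0, 10], [-0.2, 2.5, 0, 0, 0, 0, 10]])

```text
clock: 7.08
position: [0.6046, -0.0069, 0.0083]
tool_rot: [-0.258, 1.57, -1.763]
force: [1.3, -5.4, -0.2]
grip_width: 0.0101
```

>>> play_rows(deltas=[[-0.1, 1.5, 0, 0, 0, 0, 10], [-0.1, 1.5, 0, 0, 0, 0, 10], [-0.1, 1, 0, 0, 0, 0, 10]])

```text
clock: 7.45
position: [0.6044, -0.0024, 0.0083]
tool_rot: [-0.489, 1.571, -1.994]
force: [0.9, -4.8, -0.8]
grip_width: 0.0105
```

```bash
python3 m.py c4
```

```text
7.45 [ 0.6044 -0.0024  0.0083] [ 0.876  -4.7903 -0.7526]
butt [0.6026 0.0079 0.02  ] [0.0454 0.003  0.    ]
red [252.9564 193.4553] [273.2275 231.0123] [0.5942 0.0973 0.0616]
```

>>> play_rows(deltas=[[-0.1, 1, 0, 0, 0, 0, 10], [-0.1, 1, 0, 0, 0, 0, 10], [-0.1, 1, 0, 0, 0, 0, 10]])

```text
clock: 7.98
position: [0.604, 0.0007, 0.0083]
tool_rot: [-1.187, 1.571, -2.692]
force: [0.5, -5.0, -0.3]
grip_width: 0.01
```

>>> play_rows(deltas=[[-0.1, 1, 0, 0, 0, 0, 10], [-0.1, 1, 0, 0, 0, 0, 10]])

```text
clock: 8.22
position: [0.6039, 0.0026, 0.0083]
tool_rot: [-0.339, 1.571, -1.843]
force: [0.8, -6.5, -1.3]
grip_width: 0.0103
```

```bash
python3 m.py c5
```

```text
8.225 [0.6039 0.0026 0.0083] [ 0.8437 -6.5316 -1.3425]
butt [0.6021 0.0129 0.02  ] [0.0454 0.003  0.    ]
red [252.853  193.5668] [273.2577 230.8179] [0.594  0.0973 0.0623]
```

>>> play_rows(deltas=[[-0.1, 1, 0, 0, 0, 0, 10], [0, 0, 0, 0, 0, 0, 10]])

```text
clock: 8.62
position: [0.6038, 0.0035, 0.0083]
tool_rot: [-0.245, 1.571, -1.75]
force: [0.3, -5.3, -0.6]
grip_width: 0.0103
```

>>> play_rows(deltas=[[-0.1, 1, 0, 0, 0, 0, 10], [0, 0, 0, 0, 0, 0, 10]])

```text
clock: 8.88
position: [0.6036, 0.0042, 0.0083]
tool_rot: [-0.267, 1.57, -1.772]
force: [1.6, -7.1, -0.6]
grip_width: 0.0097
```

```bash
python3 m.py c6
```

```text
8.875 [0.6036 0.0042 0.0083] [ 1.5773 -7.0876 -0.5728]
butt [0.6019 0.0145 0.02  ] [0.0454 0.003  0.    ]
red [252.9048 193.5426] [273.2867 230.8774] [0.594  0.0973 0.0621]
```

>>> play_rows(deltas=[[-0.1, 1, 0, 0, 0, 0, 10], [0, 0, 0, 0, 0, 0, 10]])

```text
clock: 9.28
position: [0.6036, 0.0049, 0.0083]
tool_rot: [-0.187, 1.57, -1.692]
force: [0.3, -7.9, -0.2]
grip_width: 0.0099
```

>>> play_rows(deltas=[[0, 0.7, 0, 0, 0, 0, 10], [0, 0, 0, 0, 0, 0, 10]])

```text
clock: 9.52
position: [0.6036, 0.0053, 0.0083]
tool_rot: [-0.22, 1.57, -1.725]
force: [0.2, -9.9, 0.1]
grip_width: 0.0101
```

```bash
python3 m.py c7
```

```text
9.525 [0.6036 0.0053 0.0083] [ 0.1919 -9.8816  0.0519]
butt [0.6018 0.0155 0.02  ] [0.0454 0.0029 0.    ]
red [252.8441 193.6359] [273.2705 230.822 ] [0.5939 0.0973 0.0622]
```

>>> play_rows(deltas=[[0, 0.7, 0, 0, 0, 0, 10], [0, 0, 0, 0, 0, 0, 10]])

```text
clock: 9.93
position: [0.6035, 0.0057, 0.0083]
tool_rot: [-0.223, 1.569, -1.728]
force: [0.3, -10.6, -0.1]
grip_width: 0.0102
```

```bash
python3 m.py c8; python3 - <<'E'
from h import *
np.set_printoptions(precision=4,suppress=True)
T1=cv2.imread("pics/top1.png")[:,:,::-1];S1=cv2.imread("pics/scene1.png")[:,:,::-1]
T2=vision.grab_frame("top");S2=vision.grab_frame("scene");cv2.imwrite("pics/top2.png",T2[:,:,::-1]);cv2.imwrite("pics/scene2.png",S2[:,:,::-1])
def trk(A,B,p):
    x,y=p;k=9;g=lambda i:cv2.cvtColor(i,cv2.COLOR_RGB2GRAY)
    q,st,e=cv2.calcOpticalFlowPyrLK(g(A),g(B),np.float32([[p]]),None,winSize=(19,19),maxLevel=1);return q[0,0],st[0,0],e[0,0]
for nm,pt,ps in(("opp",(149,292),(394,265)),("x-,y-",(266,274),(327,197)),("x+,y+",(142,209),(335,310)),("red",(253.7,192.9),(272,233))):
    a=trk(T1,T2,pt);b=trk(S1,S2,ps);z0=tri(pt,ps);z1=tri(a[0],b[0]);print(nm,a,b,z0,z1,(z1-z0)*1000)
E
```

```text
9.925 [0.6035 0.0057 0.0083] [  0.2936 -10.6013  -0.0966]
butt [0.6018 0.0161 0.02  ] [0.0454 0.0029 0.    ]
red [252.8242 193.6507] [273.2526 230.8789] [0.594  0.0973 0.062 ]
opp (array([149.9498, 291.1741], dtype=float32), np.uint8(1), np.float32(15.608986)) (array([394.5551, 266.6209], dtype=float32), np.uint8(1), np.float32(8.780125)) [0.4096 0.2947 0.0676] [0.4098 0.2958 0.0623] [ 0.1658  1.0598 -5.27  ]
x-,y- (array([263.8425, 274.0305], dtype=float32), np.uint8(1), np.float32(18.373442)) (array([328.3873, 197.7152], dtype=float32), np.uint8(1), np.float32(12.281942)) [0.4384 0.0755 0.06  ] [0.4381 0.0797 0.0624] [-0.3668  4.2594  2.4391]
x+,y+ (array([142.5254, 211.695 ], dtype=float32), np.uint8(1), np.float32(16.841932)) (array([335.8423, 309.9331], dtype=float32), np.uint8(1), np.float32(6.8795013)) [0.5696 0.3144 0.0553] [0.5658 0.3144 0.0495] [-3.8468 -0.0279 -5.7584]
red (array([267.2482, 132.0709], dtype=float32), np.uint8(1), np.float32(14.377164)) (array([257.9739, 222.4258], dtype=float32), np.uint8(1), np.float32(19.18646)) [0.5969 0.0963 0.0531] [0.6593 0.0872 0.1604] [ 62.3788  -9.1134 107.205 ]
```

>>> play_rows(deltas=[[0, 0.8, 0, 0, 0, 0, 10], [0, 0, 0, 0, 0, 0, 10]])

```text
clock: 10.42
position: [0.6035, 0.0063, 0.0083]
tool_rot: [-0.222, 1.569, -1.727]
force: [0.8, -10.0, 0.8]
grip_width: 0.0102
```

>>> play_rows(deltas=[[0, -1.5, 0, 0, 0, 0, 10], [0.1, -2, 0, 0, 0, 0, 10], [0.3, -5, 0, 0, 0, 0, 10], [0.7, -10, 0, 0, 0, 0, 10], [1, -20, 0, 0, 0, 0, 10], [0, -5, 0, 0, 0, 0, 10], [0, 0, 30, 0, 0, 0, 10], [0, 0, 50, 0, 0, 0, 10]])

```text
clock: 11.42
position: [0.6046, -0.036, 0.088]
tool_rot: [-1.785, 1.568, 2.993]
force: [0.5, -1.0, 0.6]
grip_width: 0.0101
```

>>> play_rows(deltas=[[0, -40, 40, 0, 0, 0, 10], [0, -60, 20, 0, 0, 0, 10], [0, -50, 0, 0, 0, 0, 10], [0, 0, 0, 0, 0, 0, 10], [0, 0, 0, 0, 0, 0, 10]])

```text
clock: 12.05
position: [0.6055, -0.1846, 0.1479]
tool_rot: [-2.906, 1.57, 1.873]
force: [0.9, 0.6, 0.9]
grip_width: 0.0101
```

```bash
python3 - <<'E'
from h import *
np.set_printoptions(precision=4,suppress=True)
T1=cv2.imread("pics/top2.png")[:,:,::-1];S1=cv2.imread("pics/scene2.png")[:,:,::-1]
T2=vision.grab_frame("top");S2=vision.grab_frame("scene");W=vision.grab_frame("wrist")
g=lambda i:cv2.cvtColor(i,cv2.COLOR_RGB2GRAY)
def trk(A,B,p):return (cv2.calcOpticalFlowPyrLK(g(A),g(B),np.float32([[p]]),None,winSize=(15,15),maxLevel=0)[0][0,0]).astype(float)
for nm,pt,ps in(("opp",(149.95,291.17),(394.56,266.62)),("x-y-",(263.84,274.03),(328.39,197.72)),("x+y+",(142.53,211.7),(335.84,309.93)),("red",(252.8,193.65),(273.25,230.88))):
    a=trk(T1,T2,pt);b=trk(S1,S2,ps);print(nm,a,b,tri(a,b),(tri(a,b)-tri(pt,ps))*1000)
a=np.hstack([cv2.resize(T2[160:320,110:370],(468,288),interpolation=2),cv2.resize(S2[150:330,240:440],(320,288),interpolation=2)])
a=np.vstack([a,np.hstack([cv2.resize(W,(384,288)),np.zeros((288,404,3),np.uint8)])]);cv2.imwrite("pics/f.png",a[:,:,::-1]);print(telemetry.observe()["clock"])
E
```

```text
opp [149.309  292.6671] [394.7607 266.5421] [0.4079 0.2964 0.0613] [-1.9388  0.5721 -1.0575]
x-y- [264.0876 271.4975] [328.4363 197.5065] [0.4412 0.0803 0.067 ] [3.1205 0.5668 4.5733]
x+y+ [142.3261 211.5096] [335.8571 309.9462] [0.566  0.3146 0.0503] [0.2398 0.199  0.7959]
red [233.5198 195.1772] [273.5831 230.5965] [0.5941 0.1238 0.1008] [ 0.1091 26.3779 38.7804]
12.2
```

View pics/f.png

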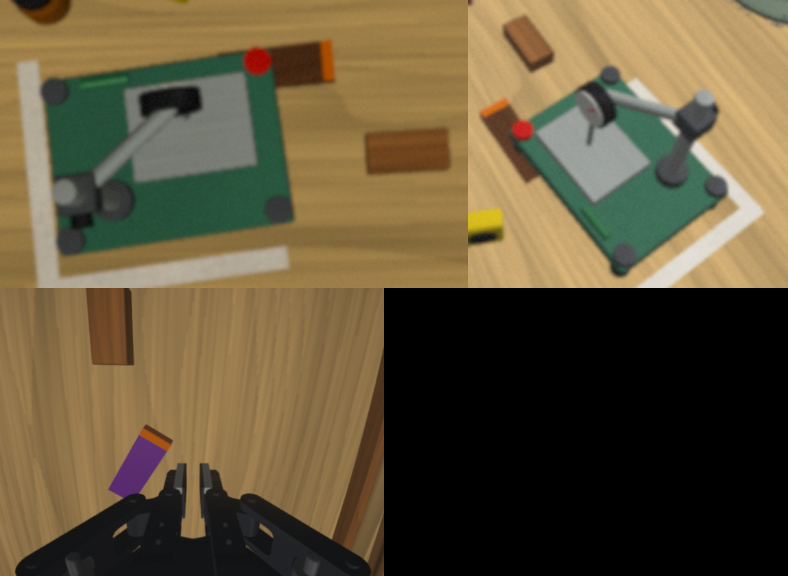

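The wedge is under the red-capped foot, central, and the hand is clear; jar, offcut and tape look undisturbed. The optical-flow numbers aren't reliable: the red cap lost track. I'll check level with a rigid fit to the cap centres instead.

```bash
cat > lv.py <<'E'
from h import *
from scipy.optimize import least_squares
from scipy.spatial.transform import Rotation as R
np.set_printoptions(precision=4,suppress=True)
M=np.array([[80,-110],[-80,-110],[80,110],[-80,110]])/1000.
def caps(im,pts):
    out=[];V=cv2.cvtColor(im,cv2.COLOR_RGB2HSV)
    for i,(x,y) in enumerate(pts):
        m=cv2.inRange(V,(0,180,100),(5,255,255)) if i==0 else cv2.inRange(V,(0,0,0),(179,110,95))
        q=np.zeros_like(m);cv2.circle(q,(round(x),round(y)),10,255,-1);m&=q
        c=max(cv2.findContours(m,0,2)[0],key=cv2.contourArea);cc,r=cv2.minEnclosingCircle(c);out.append(cen(c));print(i,out[-1],round(cv2.contourArea(c)),end=" ")
    print();return np.array(out)
def go(T,S):
    p={"top":caps(T,[(253,193.5),(264,275),(141,210.6),(149.4,293)]),"scene":caps(S,[(274,231.5),(328,197.3),(336.5,309.3),(394.7,266.5)])}
    C={n:vision.camera_info(n) for n in p}
    def f(v):
        P=R.from_rotvec([v[0],v[1],0])*R.from_rotvec([0,0,v[2]]);X=P.apply(np.c_[M,np.full(4,.0)])+v[3:6]
        r=[]
        for n in p:
            c=C[n];r.append(cv2.projectPoints(X,c["rvec"],c["tvec"],c["mtx"],np.array([c["k1"],0,0,0.]))[0][:,0]-p[n])
        return np.concatenate(r).ravel()
    s=least_squares(f,[0,0,.13,.504,.196,.06],loss="soft_l1",x_scale=[.1,.1,.1,.1,.1,.1]);J=np.linalg.inv(s.jac.T@s.jac)
    print("tilt vec",s.x[:2],"tilt",np.hypot(*s.x[:2]),"yaw",s.x[2],"pos",s.x[3:],"res",f(s.x).round(1),"sd/px",np.sqrt(np.diag(J))[:2])
    Pm=R.from_rotvec([s.x[0],s.x[1],0])*R.from_rotvec([0,0,s.x[2]]);print("capXYZ",Pm.apply(np.c_[M,np.zeros(4)])+s.x[3:6])
rd=lambda n:cv2.imread(f"pics/{n}.png")[:,:,::-1].copy()
go(rd("top1"),rd("scene1"))
T,S=vision.grab_frame("top"),vision.grab_frame("scene");go(T,S)
o=blobs(T,(6,190,110),(14,255,255),(270,165,330,215),10)[0];b=cv2.boxPoints(cv2.minAreaRect(o));print("butt",plane("top",b[np.argsort(b[:,0])[2:]],.02))
E
python3 lv.py
```

```text
0 [253.6579 192.8901] 134 1 [265.4623 274.6596] 212 2 [140.9915 208.9089] 178 3 [148.8594 291.7759] 208 
0 [272.0039 233.0217] 84 1 [326.6306 197.8007] 97 2 [335.2155 310.038 ] 224 3 [392.7089 266.1504] 154 
tilt vec [0.0201 0.0339] tilt 0.03935169891974262 yaw 0.125109157164578 pos [0.5039 0.1959 0.0582] res [-0.1 -0.  -0.4 -0.2  0.1 -0.   0.4 -0.3  0.1  0.2  0.3 -0.1 -0.  -0.3
  0.2 -0. ] sd/px [0.0202 0.0269]
capXYZ [[0.5969 0.0967 0.0531]
 [0.4383 0.0767 0.058 ]
 [0.5696 0.315  0.0584]
 [0.4109 0.295  0.0633]]
0 [252.7725 193.6189] 146 1 [264.5429 276.0396] 206 2 [140.1544 210.6271] 177 3 [149.0732 292.8711] 210 
0 [273.3007 230.8058] 97 1 [327.1982 198.6456] 111 2 [336.235  310.4516] 217 3 [393.7665 267.5281] 134 
tilt vec [-0.0006 -0.0211] tilt 0.021061518252651405 yaw 0.12413565148274665 pos [0.5014 0.1973 0.0576] res [-0.2 -0.1 -0.2 -0.1  0.1 -0.5  0.4 -0.   0.1  1.   0.9 -0.5  0.4 -0.8
 -0.4  0.2] sd/px [0.0234 0.0316]
capXYZ [[0.5944 0.0981 0.0596]
 [0.4356 0.0783 0.0563]
 [0.5671 0.3164 0.0589]
 [0.4084 0.2966 0.0556]]
butt [[0.6226 0.0184 0.02  ]
 [0.5788 0.0156 0.02  ]]
```

The caps aren't sensitive enough to tilt: the fit's sd is about 0.02 rad. The column tip at about 0.25 m up should shift around 17 mm for the full 0.07 rad, so I'll use that.

```bash
cat > tip.py <<'E'
from h import *
from scipy.optimize import least_squares
from scipy.spatial.transform import Rotation as R
np.set_printoptions(precision=4,suppress=True)
rd=lambda n:cv2.imread(f"pics/{n}.png")[:,:,::-1].copy()
g=lambda i:cv2.GaussianBlur(cv2.cvtColor(i,cv2.COLOR_RGB2GRAY),(0,0),.7)
A={"top":g(rd("top1")),"scene":g(rd("scene1"))};im={n:vision.grab_frame(n) for n in A};B={n:g(im[n]) for n in A}
C={n:vision.camera_info(n) for n in A}
yaw=.125;ax=np.array([np.cos(yaw)*.588-np.sin(yaw)*.809,np.sin(yaw)*.588+np.cos(yaw)*.809,0]);c0=np.array([.503,.1965,0])
def trk(n,p,k=7):
    x,y=map(round,p);K=4
    def sub(a,u,v,k):return a[v-k:v+k+1,u-k:u+k+1]
    up=lambda a:cv2.resize(a,None,fx=K,fy=K,interpolation=cv2.INTER_CUBIC)
    t=up(sub(A[n],x,y,k));w=up(sub(B[n],x,y,k+14));r=cv2.matchTemplate(w,t,cv2.TM_CCOEFF_NORMED);_,v,_,l=cv2.minMaxLoc(r)
    return np.array([x,y])+(np.array(l)/K-14),v
prj=lambda X,n:cv2.projectPoints(X.reshape(1,3),C[n]["rvec"],C[n]["tvec"],C[n]["mtx"],np.array([C[n]["k1"],0,0,0.]))[0].ravel()
for nm,pt,ps in(("tip",(150,257),(377,213)),("clamp",(160,266),(376,225)),("dial",(208,210),(313,214)),("arm",(180,235),(345,217))):
    a,va=trk("top",pt);b,vb=trk("scene",ps);X0=tri(pt,ps)
    out=[]
    for n,p,q,v in(("top",pt,a,va),("scene",ps,b,vb)):
        x,y=map(round,p);o=np.array([x,y])
        f=lambda th:prj(R.from_rotvec(-ax*th[0]*-1*sg).apply(X0-c0)+c0,n)-prj(X0,n)-(q-o)
        best=None
        for sg in(1,-1):
            s=least_squares(f,[.05],x_scale=.01)
            if s.x[0]>0:best=(s.x[0],sg,s.fun)
        out.append((n,q-o,round(v,3),best))
    print(nm,X0,*out,sep="\n   ")
E
python3 tip.py
```

```text
tip
   [0.4634 0.2447 0.2486]
   ('top', array([-3.25, 10.  ]), 0.701, (np.float64(0.06519080119574958), -1, array([-1.1905, -0.5456])))
   ('scene', array([9.  , 1.25]), 0.981, (np.float64(0.06879719802539203), -1, array([-0.0268,  0.1504])))
clamp
   [0.4515 0.2432 0.194 ]
   ('top', array([-3.75,  8.5 ]), 0.99, (np.float64(0.08069565011833824), -1, array([0.0335, 0.0142])))
   ('scene', array([7.25, 1.  ]), 0.984, (np.float64(0.07730480009273547), -1, array([-0.14  ,  0.5655])))
dial
   [0.5429 0.1646 0.192 ]
   ('top', array([-4.,  7.]), 0.974, (np.float64(0.06993358588302351), -1, array([-0.208 , -0.1251])))
   ('scene', array([ 6.75, -2.  ]), 0.984, (np.float64(0.06713194463162919), -1, array([0.115 , 1.2449])))
arm
   [0.5003 0.2074 0.2095]
   ('top', array([-1.  ,  4.75]), 0.998, (np.float64(0.03579996671657416), -1, array([-1.2055, -0.6407])))
   ('scene', array([-1., -2.]), 0.998, (np.float64(0.009348754018392942), 1, array([-0.04  ,  1.9764])))
```

The tip, dial and clamp moved by the equivalent of about 0.065–0.08 rad, with the best matches at 0.067–0.070. The full correction is 0.0696 rad, so the stand is level. The arm sample slid along an edge, so I'm ignoring it. I'll hand in.

```bash
python3 -c "
from workcell import workorder,telemetry
print(telemetry.observe()['clock'],telemetry.observe()['force']);print(workorder.job_done())"
```

```text
12.4 [-1.04793323  0.30487149 -0.12894802]
the job is handed in; nothing more can be done
None
```

I pushed the dark wedge along the bench by its butt, thin end first, under the red-capped foot. Then I backed the hand off, raised it clear and handed in at about 12.4 s. No verdict was reported.

**What the last checks showed**
- **Push force:** it held at about 5 N while the foot climbed, then rose to about 10 N as the opposite foot took load. It never came near the 20 N jam.
- **Foot height:** the red cap rose about 9 mm and then stopped rising.
- **Wedge position:** the butt ended about 81 mm short of the foot, near the lower end of the 80–88 mm range. The foot sits near the wedge's centreline.
- **Level:** tracking the column tip, dial and clamp gave a tilt change of 0.065–0.081 rad, with the tip and dial at 0.065–0.070. Coming fully level needs 0.0696 rad.
- **Bystanders:** the jar, offcut and tape looked undisturbed in the final picture; I did not measure them again.

**Checks that failed or disagreed**
- **Cap-only tilt fit:** it gave 0.02 rad residual tilt, but its uncertainty was 0.02–0.03 rad. It also read the known 0.07 rad starting lean as 0.04, so I set it aside.
- **Optical flow on the caps:** it lost track of the red cap, so I ignored it.
- **Gauge-arm patch:** it slid along an edge and gave a meaningless value.
- **Opposite foot:** I inferred that it is on the bench from the force and tilt. I did not measure its gap directly.

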